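Turn the clinic bench lamp up to full with its edge thumbwheel

TASK

Turn the little bench lamp over the instrument tray up to full brightness: roll the wider of the two thumbwheels on its base towards the lamp's stem as far as it goes, so that its white line ends at the stem end of the slot. Only the rim stands out of the housing, so roll it with a fingertip; leave the narrow wheel at its setting.

Things in the scene. Friction and masses are not known exactly. Their poses are not given: they have to be found in the camera images.
- lamp: Small white bench lamp, fixed. Origin: centre of the underside of its base slab, 200 mm (x) by 170 mm (y), 20 mm high; x points to the back, where the steel gooseneck stem stands (78 mm along x), bending away over a steel tray, at most 190 mm high. The two thumbwheels sit at x = -50 mm, y = +36 and -36 mm; the wide one may be on either side.
- wide_top (a point): Topmost point of the rim of the WIDE black ribbed thumbwheel, 55 mm above the table; it does not turn with the wheel. Wheel 44 mm in diameter, 18 mm wide, standing 7 mm out of a 38 mm slot in a grey housing 66 x 52 mm, flat top 48 mm above the table. Axes: z up, x level along the slot towards the stem (rolling direction for brighter), y along the axle.
- wide_wheel (a joint): Turn of the wide wheel, rad: 0 dim stop, 1.5 full stop; grows as the rim's top moves towards the stem, 22 mm per rad. White line 4 mm wide across the rim: 43 deg before the top at 0, on top at 0.75, 43 deg past it at 1.5. Starts at 0 to 0.5. Turns under about 1 N at the rim, stays where left; a fingertip pressing down with 3 to 10 N and moving along x carries it by friction, in strokes.
- narrow_line (a point): White line across the rim of the NARROW wheel (44 mm in diameter too but 8 mm wide, in a like housing beside the wide one, 72 mm centre to centre, its top also at 55 mm). It turns with that wheel, which is to stay as it is.

How it is judged:
By the outcome, as a careful person would: the job done as asked, in the order asked, and still so for the second after the job is handed in, with the robot touching nothing.
It also fails if it takes over 32 s, if anything falls off the work surface, if the arm or the gripper's body presses on something with over 40 N, if the wrist force passes 120 N, or if a joint passes its speed limit or range.

ROBOT

A 6-joint arm with a two-finger parallel gripper is mounted at the origin on the work surface. World frame = base frame: x ahead of the robot, y to its left, z up, the work surface at z = 0. Lengths are in m, angles in rad, forces in N, time in s.
With the tool pointing down it reaches from about 0.25 to 0.775 m from the base axis. Payload 4 kg.
Tool frame: the origin (TCP) lies at the centre of the arm's flange, where the gripper is bolted on; the fingertips stand 199 mm ahead of it and the grasp point (between the pads) lies 180 mm ahead of it; z points along the fingers, y is the line along which they close (so a half turn about z gives the same grasp; the last joint's range is limited). The gripper opens to 94 mm and grips with 3 to 60 N. Pads are 16 mm wide; open, the fingers measure 119 mm over their backs; the gripper's body (75 mm by 177 mm) begins 78 mm behind the grasp point.
Start: joints at [-1.266, 0.087, 1.371, -0, 1.684, -0.103], TCP at [0.218, -0.505, 0.405] pointing down, gripper open.
Joint ranges: [-3.1, 3.1], [-0.76, 2.03], [0.27, 2.55], [-1.08, 4.22], [0.17, 2.65], [-2.57, 2.57]. Speed limits (rad/s): [2.79, 2.79, 3.14, 3.14, 3.14, 3.14].

INTERFACE

Orientations are given as [roll, pitch, yaw] about the fixed x, y, z axes, in that order (R = Rz(yaw) Ry(pitch) Rx(roll)).
In Python, from bench import robot, eyes, models gives the robot as it stands.
- The arm moves only by the tool step_arm, never from a script. Its argument "commands" is a list that holds one entry, the list of rows, each a list of 7 numbers: the shift along the tool's x, y, z in mm, then the turn, a rotation vector about the tool's x, y, z in rad, then the finger opening in mm, from 0 to 94. In form: [[[tx, ty, tz, wx, wy, wz, gripper], ...]]. A call has 1 to 20 rows; each row shifts and turns the commanded pose from where the row before left it, along the tool's axes as they then stand; what a row does not reach is not made up. A row lasts 1/8 s, in which the tool goes at most 62.5 mm and 10.7 degrees, less where a joint would pass 70% of its speed; a pose out of reach is approached as far as the arm can. A call is refused whole if a number of a shift passes 62.5 or a number of a turn 0.188, either way. A call with a gripper value outside its range is refused whole. The fingers move at their own pace and stop on an object; the grip force is fixed at half the most. Time passes only in rows, so rows that do not move let the fingers close. It gives the time, the measured TCP pose, the force, the opening and the grip force at its end, in the units of the state.
- robot.get_obs(): the state, without advancing time (a new reading comes with each control period).
- eyes.snapshot(name): name is "scene" or "top"; returns a dict with "color" (400x640x3 uint8, red, green, blue), "camera_matrix" (3x3 intrinsics, pixels), "eye" and "rotation" of the camera in the world. Camera axes: x right, y up, looking along -z (the intrinsics and any distortion apply to the point x, -y, -z); pixel columns grow to the right and rows downward; lengths in m; the calibration is good to about 2 mm. A picture is of the moment at which its call begins. There is no depth.
- robot.close_job(): hands the job in; it is judged then, once.
Trained networks look in a picture, given as the dict that the camera call returned (one of the last four; its "shot" number tells which), for a name from the list of things; names that differ only in an ending like _2 or _b are one class to them, and where a whole thing is asked for, a point or a joint stands for the part that bears it (a point fixed in the world has none). Each returns a list of dicts, best first, with "confidence" (0 to 1); they miss things now and then, are a little off and sometimes report something else, mostly with a low value. They report only what shows in the picture. A call takes as long as a camera call.
- models.masks_of(picture, query): "mask" (400x640 bool, what is visible of it) and "xy" ([column, row] in pixels, amid what is visible of it).
- models.tip_of(picture, query): "xy" ([column, row] in pixels: a listed point, or the origin of a listed thing).
The state is a dict: "time": time; "joint_positions": joint angles; "qvel": joint speeds; "joint_torque": joint torques, N m; "tool_pos": TCP position; "ee_rot": TCP orientation; "wrist_force": force on the tool from outside, world axes, zero at the start; "wrist_torque": the same for the moment, N m; "width": finger opening in m; "finger_force": force on a finger pad.
Only numpy, scipy, OpenCV 4.12 (cv2) and the standard library are available. Lean on these libraries where they do the work, as an engineer would, in place of code of your own. Each camera call takes 0.05 s, during which the arm holds its last target. There are 200 camera calls.

## Working session

There is one attempt and no reset: what is moved stays moved. The work goes in short steps, Python scripts to look and compute and a tool call to move; the robot and the scene stay as the last step left them, time stands still between calls to the robot, and variables do not carry over. Pictures are saved under pics/ and viewed, at most 10 in all, crops included, and the job is handed in when it is done.

Besides the shell and the picture viewer there is one more tool, called after "Call:" in YAML: its name, and indented under it one key for each argument. step_arm: Moves the arm, as the interface text tells. Its arguments: {"type":"object","properties":{"commands":{"type":"array"}},"required":["commands"]}

```bash
mkdir -p pics; cat > h.py <<'E'
import numpy as np, cv2
from bench import robot, eyes, models
def ray(p,xy):
    K=np.array(p["camera_matrix"]);R=np.array(p["rotation"])
    d=np.linalg.inv(K)@[xy[0],xy[1],1]; d=R@np.array([d[0],-d[1],-d[2]])
    return np.array(p["eye"]),d/np.linalg.norm(d)
def onz(p,xy,z):
    e,d=ray(p,xy); return e+d*(z-e[2])/d[2]
def tri(rs):
    A=sum(np.eye(3)-np.outer(d,d) for e,d in rs);b=sum((np.eye(3)-np.outer(d,d))@e for e,d in rs)
    return np.linalg.solve(A,b)
def proj(p,X):
    c=np.array(p["rotation"]).T@(np.array(X)-p["eye"]); v=np.array(p["camera_matrix"])@[c[0],-c[1],-c[2]]; return v[:2]/v[2]
def save(p,n): cv2.imwrite("pics/"+n,p["color"][:,:,::-1])
E
python3 - <<'E'
from h import *
P={n:eyes.snapshot(n) for n in("scene","top")}
for n,p in P.items():
    save(p,n+"0.png"); print(n,p.keys(),p["eye"])
for q in("lamp","wide_top","narrow_line","wide_wheel"):
    rs=[]
    for n,p in P.items():
        r=models.tip_of(p,q) if q!="wide_wheel" else models.masks_of(p,q)
        print(q,n,[(np.round(a["xy"],1),round(a["confidence"],2)) for a in r[:3]])
        if r: rs.append(ray(p,r[0]["xy"]))
    if len(rs)==2: print(tri(rs))
print(robot.get_obs())
E
```

```text
scene dict_keys(['color', 'camera_matrix', 'eye', 'rotation', 'shot']) [0.84164167 0.37758504 0.55368597]
top dict_keys(['color', 'camera_matrix', 'eye', 'rotation', 'shot']) [0.51008601 0.03152712 0.78032927]
lamp scene [(array([346.2, 253.6]), 0.58)]
lamp top [(array([264.4, 181.1]), 0.87)]
[0.67586384 0.20455608 0.66700762]
wide_top scene [(array([363.7, 208. ]), 0.86)]
wide_top top [(array([274.2, 214.6]), 0.64)]
[0.67586384 0.20455608 0.66700762]
narrow_line scene [(array([390.5, 236.2]), 0.48)]
narrow_line top []
wide_wheel scene [(array([362.1, 210.1]), 0.61)]
wide_wheel top [(array([276.7, 213.6]), 0.81)]
[0.67586384 0.20455608 0.66700762]
{'time': 0.5, 'joint_positions': array([-1.26610283e+00,  8.72075687e-02,  1.37075136e+00,  1.17210967e-05,
        1.68359535e+00, -1.03065437e-01]), 'qvel': array([ 0.00103495, -0.00049625, -0.00168081, -0.00138687, -0.00011653,
        0.00066219]), 'joint_torque': array([-8.65784732e-04, -3.39622772e+01, -3.02267110e+01,  7.17174285e-02,
        2.43480265e-02, -1.96415181e-05]), 'tool_pos': array([ 0.21811685, -0.50489329,  0.40467565]), 'ee_rot': array([ 3.14155328e+00, -7.63654296e-06,  4.07760251e-01]), 'wrist_force': array([ 0.28779909, -0.46161969,  0.22328248]), 'wrist_torque': array([-0.02921548,  0.03455237, -0.00831882]), 'finger_force': 0.0, 'width': 0.09372904684738421}
```

```bash
python3 - <<'E'
from h import *
for n in("scene","top"):
    p=eyes.snapshot(n);print(p["rotation"],p["camera_matrix"])
E
```

```text
[0.70093982 0.00565117 2.38619561] [[384.76841969   0.         317.92155622]
 [  0.         384.76841969 202.83754571]
 [  0.           0.           1.        ]]
[ 0.03378893  0.04171548 -1.5426717 ] [[486.74465307   0.         317.15927514]
 [  0.         486.74465307 198.58520913]
 [  0.           0.           1.        ]]
```

View pics/scene0.png

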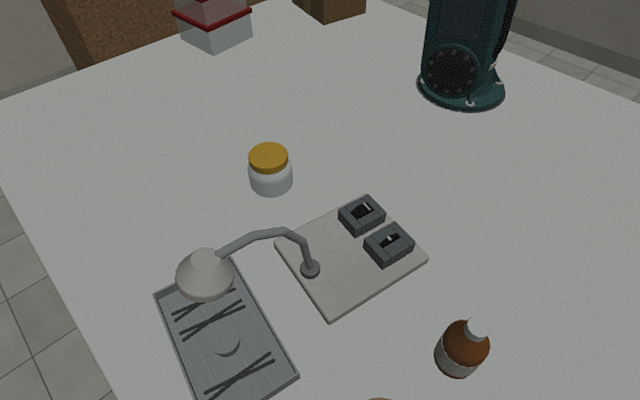

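View pics/top0.png

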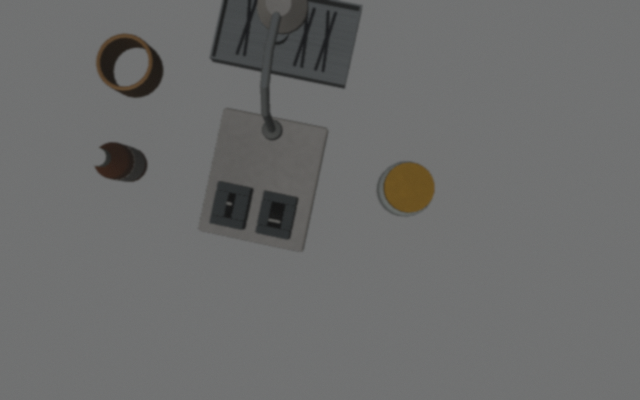

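The scene view shows the wide wheel at about (362,210) and the narrow one at (390,240). In the top view they are at (277,214) and (231,205), with the stem at (272,130). The camera rotation is given as Euler angles, so I'll fix the helper.

```bash
sed -i 's/R=np.array(p\["rotation"\])/R=rot(p)/; s/np.array(p\["rotation"\]).T/rot(p).T/' h.py
cat >> h.py <<'E'
from scipy.spatial.transform import Rotation as Ro
def rot(p): return Ro.from_euler("xyz",p["rotation"]).as_matrix()
E
python3 - <<'E'
from h import *
P={n:eyes.snapshot(n) for n in("scene","top")}
for q in("lamp","wide_top","narrow_line"):
    rs=[]
    for n,p in P.items():
        r=models.tip_of(p,q)
        print(q,n,[(np.round(a["xy"],1),round(a["confidence"],2)) for a in r[:3]])
        if r: rs.append(ray(p,r[0]["xy"])); print(onz(p,r[0]["xy"],0 if q=="lamp" else .055))
    if len(rs)==2: print("tri",tri(rs))
# base slab corners, top view z=.02
c=[onz(P["top"],xy,.02) for xy in((226,109),(327,126),(303,250),(200,231))]
print(np.round(c,3)); m=np.mean(c,0); f=(c[0]+c[1]-c[2]-c[3])/2; print(m,f,np.degrees(np.arctan2(f[1],f[0])))
yaw=np.arctan2(f[1],f[0])
im=[]
for n,p in P.items():
    a=models.masks_of(p,"wide_wheel"); print(n,[(x["xy"],x["confidence"],x["mask"].sum()) for x in a[:2]])
    x,y=(376,225) if n=="scene" else (255,210)
    k=cv2.resize(p["color"][y-35:y+35,x-50:x+50],None,fx=6,fy=6,interpolation=cv2.INTER_CUBIC); im.append(k)
cv2.imwrite("pics/c1.png",cv2.resize(np.vstack(im),(428,600))[:,:,::-1]*1)
E
```

```text
lamp scene [(array([347.3, 252.2]), 0.79)]
[0.56261668 0.14950162 0.        ]
lamp top [(array([265.7, 179.1]), 0.57)]
[0.56480755 0.14885114 0.        ]
tri [0.56402067 0.14936871 0.00134569]
wide_top scene [(array([362.9, 210.1]), 0.84)]
[0.51166679 0.13250973 0.055     ]
wide_top top [(array([272.9, 212.1]), 0.8)]
[0.51176317 0.12818328 0.055     ]
tri [0.51067887 0.12980376 0.05170405]
narrow_line scene [(array([391.8, 236.6]), 0.65)]
[0.51849902 0.20026918 0.055     ]
narrow_line top [(array([223.7, 200.8]), 0.57)]
[0.52667346 0.20303499 0.055     ]
tri [0.52540464 0.20225026 0.0637344 ]
[[0.673 0.213 0.02 ]
 [0.649 0.052 0.02 ]
 [0.454 0.084 0.02 ]
 [0.479 0.247 0.02 ]]
[0.56386986 0.14889212 0.02      ] [ 0.19482566 -0.03338781  0.        ] -9.724470823927854
scene [([361.9, 211.8], 0.72, np.int64(201))]
top [([278.5, 213.7], 0.69, np.int64(359))]
```

View pics/c1.png

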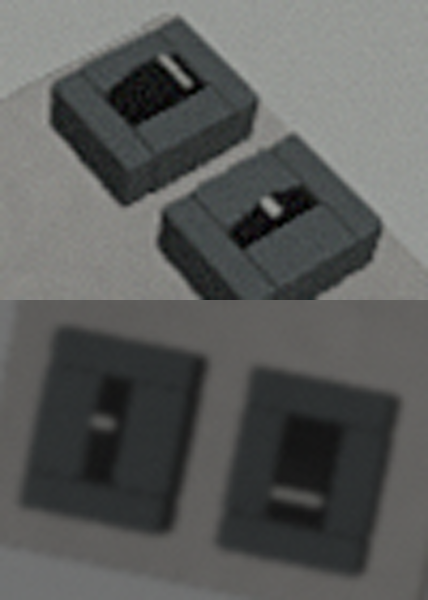

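The base is yawed about −9.8°, and the wide wheel sits on the lamp's −y side with its line at roughly 0.28 rad. First I turn the tool so its y runs along the slot, close the fingers and travel over.

Call:
step_arm:
  commands:
    - [[0, 0, 0, 0, 0, -0.165, 0], [0, 0, 0, 0, 0, -0.165, 0], [0, 0, 0, 0, 0, -0.165, 0], [0, 0, 0, 0, 0, -0.165, 0], [0, 0, 0, 0, 0, -0.165, 0], [0, 0, 0, 0, 0, -0.165, 0], [47, 12, 0, 0, 0, 0, 0], [47, 12, 0, 0, 0, 0, 0], [47, 12, 0, 0, 0, 0, 0], [47, 12, 0, 0, 0, 0, 0], [47, 12, 0, 0, 0, 0, 0], [47, 12, 0, 0, 0, 0, 0], [47, 12, 0, 0, 0, 0, 0], [47, 12, 0, 0, 0, 0, 0], [47, 12, 0, 0, 0, 0, 0], [47, 12, 0, 0, 0, 0, 0], [47, 12, 0, 0, 0, 0, 0], [47, 12, 0, 0, 0, 0, 0], [47, 12, 0, 0, 0, 0, 0], [47, 12, 0, 0, 0, 0, 0]]

```text
time: 3.6
tool_pos: [0.4973, 0.116, 0.4048]
ee_rot: [3.141, 0.0, 1.398]
wrist_force: [1.3, -1.0, 0.4]
width: 0.0001
finger_force: 0.0
```

```bash
python3 - <<'E'
from h import *
P={n:eyes.snapshot(n) for n in("scene","top")}
save(P["scene"],"s2.png")
for xy in((277,214.7),(230.2,205.4)): print(onz(P["top"],xy,.049))
# scene crop slot centres
for xy in ((362,213),(391,240)): print(onz(P["scene"],xy,.049))
o=robot.get_obs();T=o["tool_pos"];R=Ro.from_euler("xyz",o["ee_rot"]).as_matrix()
print(o["time"],T,o["ee_rot"],o["width"],o["wrist_force"])
# axis: slab yaw
y=-np.radians(9.8);L=np.array([.564,.149,0]);W=L+[-.05*np.cos(y)+.036*np.sin(y),-.05*np.sin(y)-.036*np.cos(y),.055]
print(W,"tool shift to tip on top",1000*R.T@(W-(T+R@[0,0,.199])),"tool y dir",R[:,1],np.degrees(np.arctan2(R[1,1],R[0,1])))
E
```

```text
[0.50803227 0.12265048 0.049     ]
[0.52010895 0.19427825 0.049     ]
[0.51342791 0.13275815 0.049     ]
[0.52061916 0.20148432 0.049     ]
3.7 [0.49775416 0.11767399 0.40401255] [-3.14074321e+00 -1.30685137e-03  1.40310554e+00] 0.0003177035610947323 [ 0.14331753 -0.06876579  0.03645806]
[0.50860206 0.12203579 0.055     ] tool shift to tip on top [  5.65508297  10.2641987  150.0116502 ] tool y dir [ 9.85972646e-01 -1.66904823e-01 -8.49443902e-04] -9.607910940192554
```

View pics/s2.png

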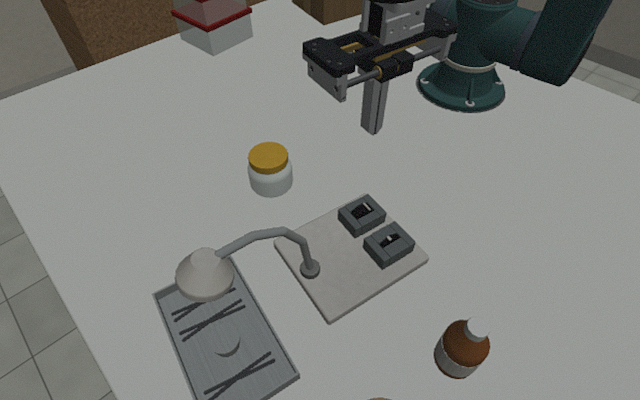

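The scene view shows the closed fingertips at about (373,133), before the wheels, with the scene undisturbed. I'll cross-check the lateral position between the two views.

```bash
python3 - <<'E'
from h import *
p=eyes.snapshot("scene")
c=np.array([onz(p,xy,.02) for xy in((276,244),(367,194),(428,258),(330,321))])
print(np.round(c,3),c.mean(0))
o=robot.get_obs();T=o["tool_pos"];R=Ro.from_euler("xyz",o["ee_rot"]).as_matrix()
print("tip px",proj(p,T+R@[0,0,.199]), "tops",proj(p,[.5086,.122,.055]),proj(p,[.5086,.122,.048]))
E
```

```text
[[0.647 0.065 0.02 ]
 [0.455 0.095 0.02 ]
 [0.486 0.255 0.02 ]
 [0.675 0.222 0.02 ]] [0.56578764 0.15910521 0.02      ]
tip px [370.14395927 130.59315712] tops [359.50968269 205.61447308] [359.19249488 208.25009145]
```

The fingertip shows the same offset in the scene view as the lamp does, so the top-view position holds. I'll descend to 8 mm above the rim, starting 6 mm before the top.

Call:
step_arm:
  commands:
    - [[1, 1, 20, 0, 0, 0, 0], [1, 1, 30, 0, 0, 0, 0], [2, 1, 35, 0, 0, 0, 0], [2, 1, 30, 0, 0, 0, 0], [0, 0, 19, 0, 0, 0, 0], [0, 0, 8, 0, 0, 0, 0], [0, 0, 0, 0, 0, 0, 0]]

```text
time: 4.62
tool_pos: [0.5017, 0.1188, 0.2627]
ee_rot: [-3.141, 0.0, 1.397]
wrist_force: [-0.2, 0.6, 0.3]
width: 0.0002
finger_force: 0.0
```

```bash
python3 - <<'E'
from h import *
p=eyes.snapshot("scene");o=robot.get_obs();print(o["tool_pos"],o["wrist_force"])
a=cv2.resize(p["color"][165:265,310:440],None,fx=6,fy=6,interpolation=cv2.INTER_CUBIC);cv2.imwrite("pics/c2.png",a[:,:,::-1])
E
```

```text
[0.50201978 0.1190334  0.26344775] [-0.63838696 -0.30025779  0.21662126]
```

View pics/c2.png

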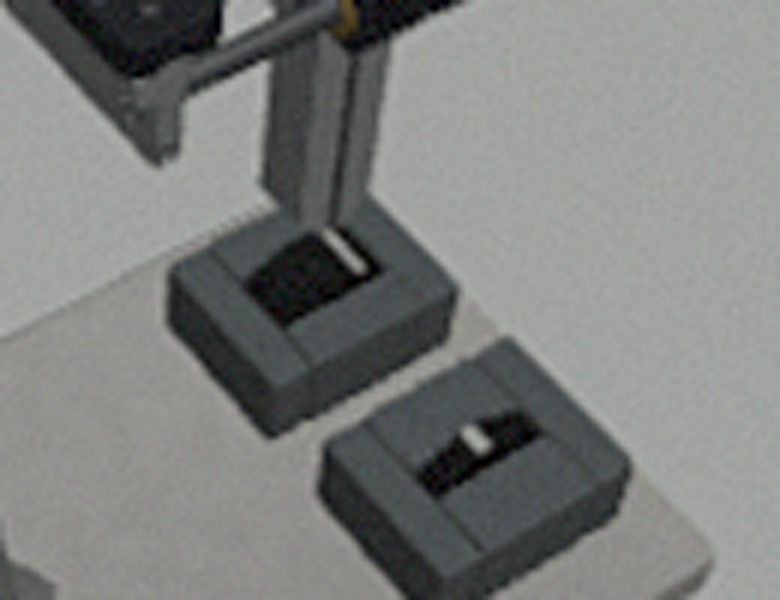

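Before touching down I'll draw the hypothesised geometry over both views.

```bash
cat > ov.py <<'E'
from h import *
def frame(yaw=-9.8,c=(.564,.149)):
    y=np.radians(yaw);return np.array([[np.cos(y),-np.sin(y),0],[np.sin(y),np.cos(y),0],[0,0,1]]),np.array([*c,0])
def rect(x,y,a,b,z): return np.array([[x+i*a/2,y+j*b/2,z] for i,j in((1,1),(1,-1),(-1,-1),(-1,1))])
def draw(p,box,f,yaw,c):
    M,t=frame(yaw,c); x0,y0,x1,y1=box
    im=cv2.resize(p["color"][y0:y1,x0:x1],None,fx=f,fy=f,interpolation=cv2.INTER_CUBIC)
    o=robot.get_obs();R=Ro.from_euler("xyz",o["ee_rot"]).as_matrix()
    S=[(rect(0,0,.2,.17,.02)@M.T+t,(255,0,0)),(rect(-.05,.036,.066,.052,.048)@M.T+t,(255,0,0)),(rect(-.05,-.036,.066,.052,.048)@M.T+t,(255,255,0)),
       (rect(-.05,-.036,.002,.018,.055)@M.T+t,(0,255,0)),(rect(0,0,.016,.025,.199)@R.T+o["tool_pos"],(0,255,255))]
    for q,col in S:
        u=(np.array([proj(p,X) for X in q])+.5-[x0,y0])*f
        cv2.polylines(im,[np.int32(u)],True,col,1)
    return im
E
python3 - <<'E'
from ov import *
a=draw(eyes.snapshot("scene"),(270,160,435,325),3,-9.8,(.564,.149))
t=eyes.snapshot("top"); t["color"]=cv2.imread("pics/top0.png")[:,:,::-1]
b=draw(t,(190,100,290+50,260),2,-9.8,(.564,.149))
im=np.zeros((495,495+300,3),np.uint8); im[:,:495]=a; im[:b.shape[0],495:]=np.clip(b*1.5,0,255)
cv2.imwrite("pics/o1.png",im[:,:,::-1])
E
```

```text
(no output)
```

View pics/o1.png

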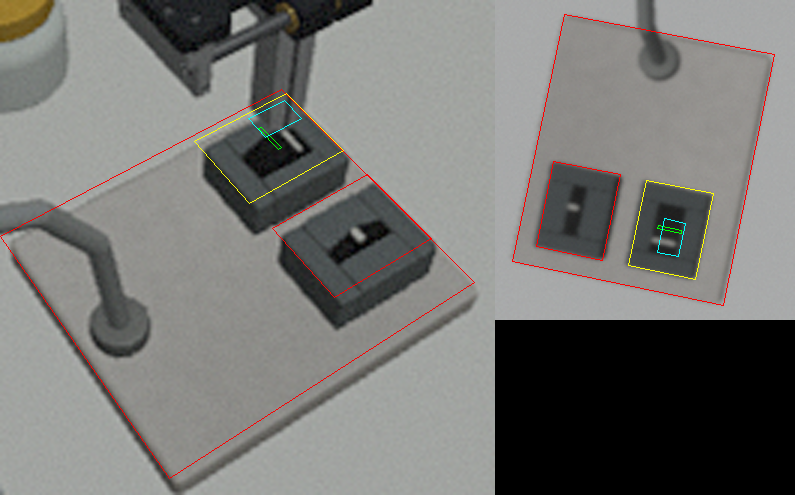

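The top overlay fits. In the scene view the lamp sits about 4 px off while the finger roughly fits. I'll check which camera is biased using the arm itself.

```bash
python3 - <<'E'
from ov import *
p=eyes.snapshot("scene");t=eyes.snapshot("top")
b=draw(t,(195,90,345,290),3,-9.8,(.564,.149))
o=robot.get_obs();R=Ro.from_euler("xyz",o["ee_rot"]).as_matrix()
for z in(.08,.12,.16,.199):
    q=rect(0,0,.016,.025,z)@R.T+o["tool_pos"]
    u=(np.array([proj(t,X) for X in q])+.5-[195,90])*3; cv2.polylines(b,[np.int32(u)],True,(0,255,255),1)
a=p["color"][40:130,390:530].copy();a=cv2.resize(a,None,fx=2.4,fy=2.4)
for r in(.02,.06,.09,.1,.11):
    u=[(proj(p,[r*np.cos(k),r*np.sin(k),0])+.5-[390,40])*2.4 for k in np.linspace(0,6.28,40)]
    cv2.polylines(a,[np.int32(u)],True,(255,0,0),1)
im=np.zeros((600,450+336,3),np.uint8);im[:,:450]=np.clip(b*1.6,0,255);im[:216,450:]=a[:216,:336]
cv2.imwrite("pics/o2.png",im[:,:,::-1])
E
```

```text
(no output)
```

View pics/o2.png

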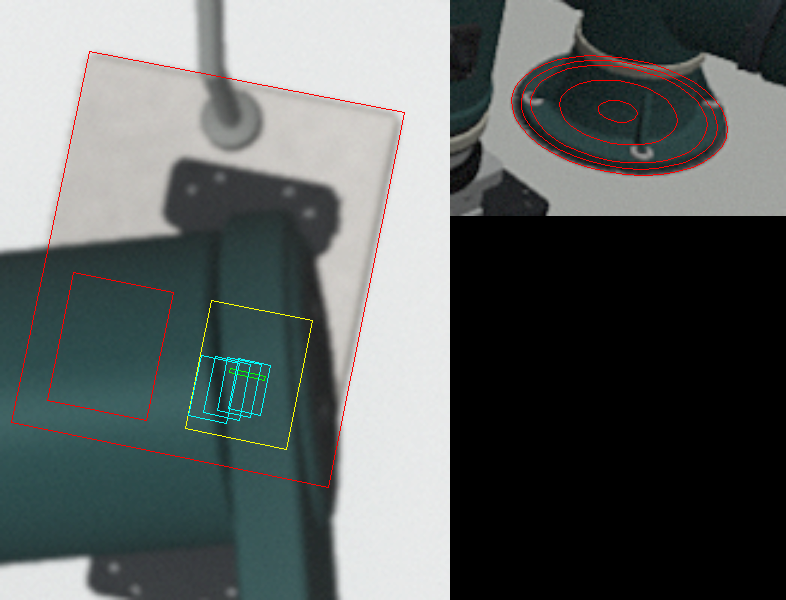

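```bash
python3 - <<'E'
from ov import *
t=eyes.snapshot("top");o=robot.get_obs();R=Ro.from_euler("xyz",o["ee_rot"]).as_matrix()
for z in(.04,.06,.08,.102):
    print(z,[np.round((proj(t,X)+.5-[195,90])*3) for X in np.array([[-.0375,.0885,z],[.0375,.0885,z],[-.0375,-.0885,z],[.0375,-.0885,z]])@R.T+o["tool_pos"]])
E
sleep 0
```

```text
0.04 [array([340., 184.]), array([150., 146.]), array([247., 639.]), array([ 56., 598.])]
0.06 [array([343., 190.]), array([160., 154.]), array([254., 629.]), array([ 69., 590.])]
0.08 [array([346., 197.]), array([169., 161.]), array([260., 621.]), array([ 81., 583.])]
0.102 [array([349., 203.]), array([178., 169.]), array([266., 612.]), array([ 94., 575.])]
```

The views disagree laterally by about 9 mm. The finger is 16 mm wide on an 18 mm rim, so I'll split the difference with +5 mm and descend gently, watching the force.

Call:
step_arm:
  commands:
    - [[3, 0, 0, 0, 0, 0, 0], [2, 0, 3, 0, 0, 0, 0], [0, 0, 2, 0, 0, 0, 0], [0, 0, 1, 0, 0, 0, 0], [0, 0, 1, 0, 0, 0, 0], [0, 0, 0, 0, 0, 0, 0]]

```text
time: 5.68
tool_pos: [0.5027, 0.1244, 0.2555]
ee_rot: [-3.141, 0.0, 1.398]
wrist_force: [-0.7, 1.0, -0.1]
width: 0.0005
finger_force: 0.0
```

Call:
step_arm:
  commands:
    - [[0, 0, 1, 0, 0, 0, 0], [0, 0, 0, 0, 0, 0, 0]]

```text
time: 5.92
tool_pos: [0.5027, 0.1245, 0.2546]
ee_rot: [-3.141, 0.0, 1.398]
wrist_force: [-0.3, 0.5, -0.4]
width: 0.0006
finger_force: 0.0
```

Call:
step_arm:
  commands:
    - [[0, 0, 1, 0, 0, 0, 0], [0, 0, 0, 0, 0, 0, 0]]

```text
time: 6.18
tool_pos: [0.5028, 0.1245, 0.2542]
ee_rot: [3.141, -0.0, 1.398]
wrist_force: [-1.3, 0.2, 3.1]
width: 0.0006
finger_force: 1.8
```

Contact is at 55 mm, which is the rim height. I'll press a little more and do a first stroke of 16 mm, starting slowly.

Call:
step_arm:
  commands:
    - [[0, 0, 0.8, 0, 0, 0, 0], [0, 1, 0, 0, 0, 0, 0], [0, 1, 0, 0, 0, 0, 0], [0, 1, 0, 0, 0, 0, 0]]

```text
time: 6.68
tool_pos: [0.5061, 0.1239, 0.2544]
ee_rot: [3.139, -0.0, 1.398]
wrist_force: [-1.5, -0.8, 6.4]
width: 0.0004
finger_force: 3.2
```

```bash
python3 - <<'E'
from h import *
p=eyes.snapshot("scene");o=robot.get_obs();print(o["tool_pos"],o["wrist_force"])
a=cv2.resize(p["color"][165:265,310:440],None,fx=6,fy=6,interpolation=cv2.INTER_CUBIC);cv2.imwrite("pics/c3.png",a[:,:,::-1])
E
```

```text
[0.50624729 0.1238422  0.25435561] [-0.44518353 -0.84771371  6.72288363]
```

View pics/c3.png

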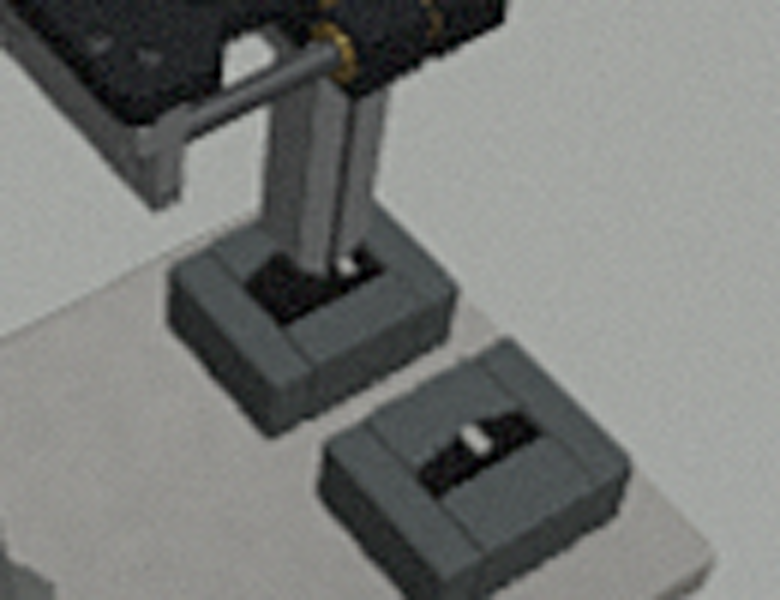

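The fingertip rests on the wide rim, and the line has followed to about (345,265) in the crop. Narrow wheel untouched. I'll continue the stroke.

Call:
step_arm:
  commands:
    - [[0, 2, 0, 0, 0, 0, 0], [0, 2, 0, 0, 0, 0, 0], [0, 2, 0, 0, 0, 0, 0], [0, 2, 0, 0, 0, 0, 0], [0, 2, 0, 0, 0, 0, 0], [0, 2, 0, 0, 0, 0, 0], [0, 2, 0, 0, 0, 0, 0], [0, 0, 0, 0, 0, 0, 0]]

```text
time: 7.72
tool_pos: [0.5194, 0.1216, 0.2522]
ee_rot: [-3.141, 0.0, 1.398]
wrist_force: [0.3, 1.0, 1.8]
width: 0.0004
finger_force: 0.7
```

Call:
step_arm:
  commands:
    - [[0, 0, -6, 0, 0, 0, 0], [3, -10, -6, 0, 0, 0, 0], [0, -9, 0, 0, 0, 0, 0], [0, 0, 6, 0, 0, 0, 0], [0, 0, 4, 0, 0, 0, 0], [0, 0, 1, 0, 0, 0, 0], [0, 0, 0, 0, 0, 0, 0]]

```text
time: 8.6
tool_pos: [0.5013, 0.1278, 0.2539]
ee_rot: [-3.141, 0.0, 1.398]
wrist_force: [-1.2, 0.6, 2.9]
width: 0.0004
finger_force: 1.4
```

```bash
python3 - <<'E'
from h import *
p=eyes.snapshot("scene");o=robot.get_obs();print(o["tool_pos"],o["wrist_force"])
a=cv2.resize(p["color"][165:265,310:440],None,fx=6,fy=6,interpolation=cv2.INTER_CUBIC);cv2.imwrite("pics/c4.png",a[:,:,::-1])
E
```

```text
[0.50130872 0.1277323  0.25392752] [-0.97014472  0.10377791  2.65882295]
```

View pics/c4.png

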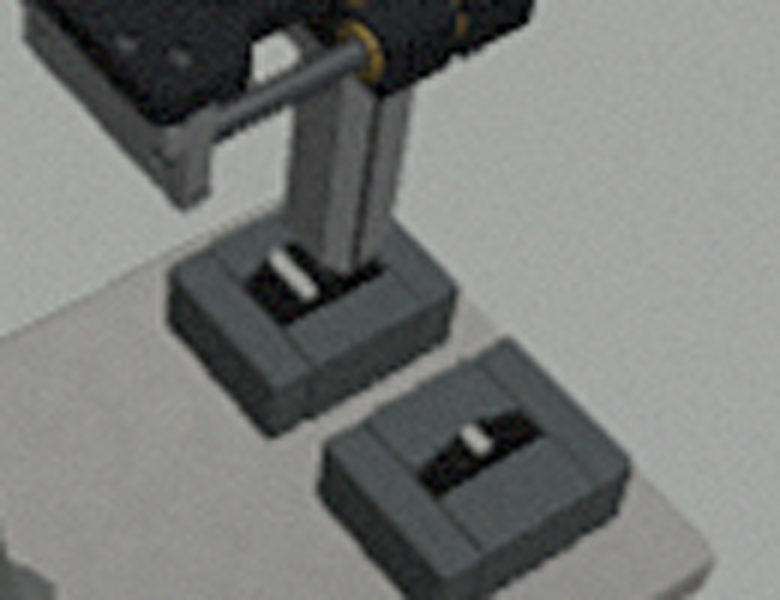

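The line is now past the top, at (293,273). A second stroke with a firmer press.

Call:
step_arm:
  commands:
    - [[0, 0, 1, 0, 0, 0, 0], [0, 1, 0, 0, 0, 0, 0], [0, 2, 0, 0, 0, 0, 0], [0, 2, 0, 0, 0, 0, 0], [0, 2, 0, 0, 0, 0, 0], [0, 2, 0, 0, 0, 0, 0], [0, 2, 0, 0, 0, 0, 0], [0, 2, 0, 0, 0, 0, 0]]

```text
time: 9.65
tool_pos: [0.5137, 0.1259, 0.2541]
ee_rot: [-3.14, -0.001, 1.398]
wrist_force: [-3.6, 0.6, 6.2]
width: 0.0001
finger_force: 2.9
```

Call:
step_arm:
  commands:
    - [[0, 0, -6, 0, 0, 0, 0], [0, -8, -6, 0, 0, 0, 0], [0, -4, 0, 0, 0, 0, 0], [0, 0, 6, 0, 0, 0, 0], [0, 0, 4, 0, 0, 0, 0], [0, 0, 2, 0, 0, 0, 0], [0, 0, 0, 0, 0, 0, 0]]

```text
time: 10.52
tool_pos: [0.5021, 0.1276, 0.2539]
ee_rot: [-3.141, 0.0, 1.398]
wrist_force: [-3.4, -0.3, 7.5]
width: 0.0005
finger_force: 4.0
```

Call:
step_arm:
  commands:
    - [[0, 1, 0, 0, 0, 0, 0], [0, 2, 0, 0, 0, 0, 0], [0, 2, 0, 0, 0, 0, 0], [0, 2, 0, 0, 0, 0, 0], [0, 2, 0, 0, 0, 0, 0], [0, 1, 0, 0, 0, 0, 0]]

```text
time: 11.28
tool_pos: [0.5071, 0.127, 0.2535]
ee_rot: [-3.12, 0.002, 1.399]
wrist_force: [-24.7, 3.3, 23.0]
width: 0.0004
finger_force: 13.4
```

The resistance shows the wheel hard against its stop. I'll lift straight off and look.

Call:
step_arm:
  commands:
    - [[0, 0, -6, 0, 0, 0, 0], [0, -4, -20, 0, 0, 0, 0], [-10, -20, -40, 0, 0, 0, 0], [-45, -25, -40, 0, 0, 0, 0], [-45, -25, -20, 0, 0, 0, 0], [-45, -10, 0, 0, 0, 0, 0], [-45, 0, 0, 0, 0, 0, 0], [-45, 0, 0, 0, 0, 0, 0], [0, 0, 0, 0, 0, 0, 0]]

```text
time: 12.4
tool_pos: [0.3899, -0.0918, 0.3769]
ee_rot: [3.141, 0.001, 1.392]
wrist_force: [0.1, 0.4, 0.2]
width: 0.0005
finger_force: 0.0
```

```bash
python3 - <<'E'
from h import *
im=[]
for n in("scene","top"):
    p=eyes.snapshot(n);x,y=(376,225) if n=="scene" else (255,210)
    im.append(cv2.resize(p["color"][y-35:y+35,x-50:x+50],None,fx=4.28,fy=4.28,interpolation=cv2.INTER_CUBIC))
cv2.imwrite("pics/c5.png",np.vstack(im)[:,:,::-1])
o=robot.get_obs();print(o["time"],o["tool_pos"],o["wrist_force"])
E
```

```text
12.5 [ 0.39034912 -0.08969146  0.37694892] [0.53515344 0.24357487 0.35145187]
```

View pics/c5.png

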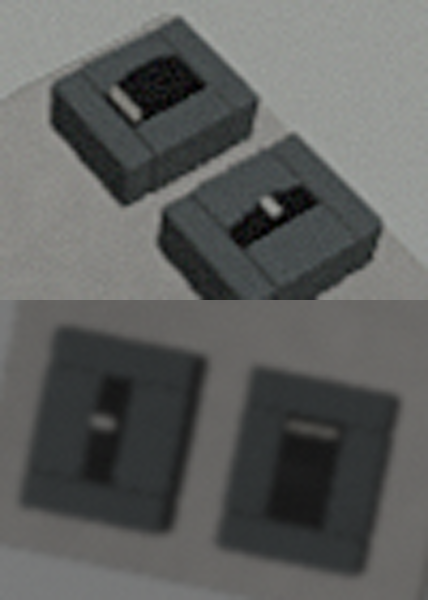

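The wide wheel's line is at the stem end of its slot in both views, at crop positions (125,103) and (312,427). The narrow wheel's line is unchanged, and the arm is clear of everything.

```bash
python3 -c "
from bench import robot
print(robot.close_job())"
```

```text
the job is handed in; nothing more can be done
None
```

The wide thumbwheel is rolled to its full stop with its white line at the stem end of the slot, the narrow wheel is unchanged, and the job was handed in at about 12.5 s with the arm clear.

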